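# Make up two shoe-care gift sets at the packing bench

## Task

Make up the two shoe-care sets that are on order. The dark walnut box with the black lining gets the dark walnut brush and the jar of black cream; the pale box with the tan lining gets the pale brush, the jar of tan cream and the round dauber. In each box the brush lies bristles down in the long bay and the jar and the dauber stand upright in a small bay of their own, all resting on the box floor; set everything down rather than dropping it, and leave the burgundy jar and the wax tin where they are.

Things in the scene. Friction and masses are not known exactly. Their poses are not given: they have to be found in the camera images.
- walnut_box: open box of dark walnut, black lining, fixed, 187 (x) x 169 (y) x 26 mm; origin centre of underside. Walls 6; floor 6 thick; dividers 5, their tops 22 above bench. Long bay on +y side: 175 x 76, centre (0, +40.5). Two small bays on -y side: each 85 (x) x 76 (y), centres (45, -40.5) and (-45, -40.5). Left or right on the bench, turned up to 0.2 rad.
- pale_box: open box of pale wood, tan lining, fixed, 187 (x) x 169 (y) x 26 mm; origin centre of underside. Walls 6; floor 6 thick; dividers 5, their tops 22 above bench. Long bay on +y side: 175 x 76, centre (0, +40.5). Two small bays on -y side: each 85 (x) x 76 (y), centres (45, -40.5) and (-45, -40.5). Left or right on the bench, turned up to 0.2 rad.
- walnut_brush: polishing brush, dark walnut back, black bristles, lying bristles down: 150 (x) x 46 (y) x 52 mm high, straight parallel long sides, round ends; wooden back 26 to 52 mm up, bristles below it 36 mm wide; about 160 g. Origin: centre of its underside; x along its length (within 0.25 rad of world x at the start), z up.
- pale_brush: polishing brush, pale wood back, blond bristles, lying bristles down: 150 (x) x 46 (y) x 52 mm high, straight parallel long sides, round ends; wooden back 26 to 52 mm up, bristles below it 36 mm wide; about 160 g. Origin: centre of its underside; x along its length (within 0.25 rad of world x at the start), z up.
- black_cream: glass jar of shoe cream, black lid, white band round its side: 50 mm diameter, 56 mm high (lid from 34 mm up), about 120 g, standing on the bench. Origin: centre of its underside; z up.
- tan_cream: glass jar of shoe cream, tan (light brown) lid, white band round its side: 50 mm diameter, 56 mm high (lid from 34 mm up), about 120 g, standing on the bench. Origin: centre of its underside; z up.
- dauber: round dauber (polish applicator): turned reddish-brown wooden knob on a round grey bristle pad, standing pad down, 56 mm high; pad 46 mm in diameter, 22 mm high; knob above it solid to the touch as a cylinder of 30 mm diameter, 22 to 56 mm up; about 50 g. Origin: centre of its underside; z up.
- wine_cream: glass jar of shoe cream, burgundy (dark red) lid, white band round its side: 50 mm diameter, 56 mm high (lid from 34 mm up), about 120 g, standing on the bench. Origin: centre of its underside; z up. Not wanted: it stays where it is.
- wax_tin: flat round bare-metal tin of wax, 66 mm in diameter, 22 mm high. Origin: centre of its underside; z up. Not wanted: it stays where it is.
Mind the look-alikes: they are no part of the job. What is shaped like the pale_brush but turquoise or yellow is not meant.

How it is judged (in metres and radians):
At the end, for the whole second after the job is handed in: Each brush and jar in its own colour's box, dauber in the pale box: brushes in the long bays, jars and dauber one to a small bay; centres within 17 to 22 mm of the bay's, on the floor to 4 mm, upright to 0.1 rad, all at rest; burgundy jar and tin moved under 30 mm (x of walnut_brush in the frame of walnut_box between -0.017 and 0.017 m and y of walnut_brush in the frame of walnut_box between 0.0205 and 0.0605 m and z of walnut_brush in the frame of walnut_box between 0.002 and 0.01 m and angle between each of walnut_brush, pale_brush's own z axis and vertical below 0.1 rad and x of pale_brush in the frame of pale_box between -0.017 and 0.017 m and y of pale_brush in the frame of pale_box between 0.0205 and 0.0605 m and z of pale_brush in the frame of pale_box between 0.002 and 0.01 m and ((x of black_cream in the frame of walnut_box between 0.023 and 0.067 m and y of black_cream in the frame of walnut_box between -0.0605 and -0.0205 m and z of black_cream in the frame of walnut_box between 0.002 and 0.01 m and angle between black_cream's own z axis and vertical below 0.1 rad) or (x of black_cream in the frame of walnut_box between -0.067 and -0.023 m and y of black_cream in the frame of walnut_box between -0.0605 and -0.0205 m and z of black_cream in the frame of walnut_box between 0.002 and 0.01 m and angle between black_cream's own z axis and vertical below 0.1 rad)) and (((x of tan_cream in the frame of pale_box between 0.023 and 0.067 m and y of tan_cream in the frame of pale_box between -0.0605 and -0.0205 m and z of tan_cream in the frame of pale_box between 0.002 and 0.01 m and angle between tan_cream's own z axis and vertical below 0.1 rad) and (x of dauber in the frame of pale_box between -0.067 and -0.023 m and y of dauber in the frame of pale_box between -0.0605 and -0.0205 m and z of dauber in the frame of pale_box between 0.002 and 0.01 m and angle between dauber's own z axis and vertical below 0.1 rad)) or ((x of tan_cream in the frame of pale_box between -0.067 and -0.023 m and y of tan_cream in the frame of pale_box between -0.0605 and -0.0205 m and z of tan_cream in the frame of pale_box between 0.002 and 0.01 m and angle between tan_cream's own z axis and vertical below 0.1 rad) and (x of dauber in the frame of pale_box between 0.023 and 0.067 m and y of dauber in the frame of pale_box between -0.0605 and -0.0205 m and z of dauber in the frame of pale_box between 0.002 and 0.01 m and angle between dauber's own z axis and vertical below 0.1 rad))) and linear speed of each of walnut_brush, black_cream, pale_brush, tan_cream, dauber below 0.02 m/s and distance of each of wine_cream, wax_tin from where it was at the start of the episode below 0.03 m); the robot touches nothing.
It fails at once if the burgundy jar or the wax tin is shifted by more than 30 mm (distance of any of wine_cream, wax_tin from where it was at the start of the episode above 0.03 m).
It fails at once if one of the five things is dropped: it falls free by more than about 30 mm ((linear speed of walnut_brush above 0.8 m/s and contact force between the fingers and walnut_brush below 0.05 N) or (linear speed of black_cream above 0.8 m/s and contact force between the fingers and black_cream below 0.05 N) or (linear speed of pale_brush above 0.8 m/s and contact force between the fingers and pale_brush below 0.05 N) or (linear speed of tan_cream above 0.8 m/s and contact force between the fingers and tan_cream below 0.05 N) or (linear speed of dauber above 0.8 m/s and contact force between the fingers and dauber below 0.05 N)).
It also fails if it takes over 115 s, if anything falls off the work surface, if the arm or the gripper's body presses on something with over 40 N, if the wrist force passes 120 N, or if a joint passes its speed limit or range.

## Robot

A 6-joint arm with a two-finger parallel gripper is mounted at the origin on the work surface. World frame = base frame: x ahead of the robot, y to its left, z up, the work surface at z = 0. Lengths are in mm, angles in rad, forces in N, time in s.
With the tool pointing down it reaches from about 350 to 975 mm from the base axis. Payload 7.1 kg.
Tool frame: the origin (TCP) lies on the front face of the gripper's body, between the roots of the fingers; the fingertips stand 80 mm ahead of it and the grasp point (between the pads) lies 61 mm ahead of it (env.tips_ahead is the distance from the TCP to the fingertips, in mm); z points along the fingers, y is the direction in which the jaws open and shut (so a half turn about z gives the same grasp; the last joint's range is limited). The gripper opens to 88 mm and grips with 3 to 60 N. Pads are 20 mm wide; open, the fingers measure 115 mm over their backs; the gripper's body (75 mm by 178 mm) begins 61 mm behind the grasp point.
Start: joints at [1.283, 0.423, 1.63, -0, 1.089, -0.019], TCP at [165.953, 602.549, 302.675] pointing down, gripper open.
Joint ranges: [-3, 3], [-0.9, 2.11], [0.09, 2.58], [-1.31, 4.45], [0.11, 2.69], [-2.54, 2.54]. Speed limits (rad/s): [2.39, 2.39, 3.01, 3.14, 3.14, 3.14].

## Interface

Orientations are given as a unit quaternion [x, y, z, w].
In Python, from station import env, set_gripper, viewer, workorder gives the robot as it stands. Calls block until the motion is done:
- env.reach(position, orientation): joint-space move of the TCP to a pose.
- env.move_l(position, rot=None, rate=150, f_stop=None): straight line of the TCP; rot=None keeps the orientation; rate is the mean speed in mm/s. With f_stop (N) it stops when the force on the tool has changed by that much, and returns True; else False.
- env.move_joints(angles): joint-space move.
- set_gripper(opening): finger opening in mm; the grip force is fixed at half the most; returns when the fingers have stopped.
- env.hold(seconds).
- env.ik(position, orientation): joint angles nearest the present ones, or None.
- env.read_state(): the state.
- viewer.camera(name): name is "scene" or "side" or "wrist"; returns the picture (384x512x3 uint8, blue, green, red); there is no depth.
- viewer.camera_params(name): a dict with "fx", "fy", "cx", "cy" (pixels), "pose" (4x4, takes a point from camera to world coordinates); the wrist camera has in their place "tool_from_camera" (4x4, takes a point from camera to tool coordinates, whose origin is the TCP and whose axes are the flange's). Camera axes: x right, y up, looking along -z (the intrinsics and any distortion apply to the point x, -y, -z); pixel columns grow to the right and rows downward; lengths in mm; the calibration is good to about 2 mm. A picture is of the moment at which its call begins: read the wrist's pose just before it. camera_params takes no time and is no camera call.
A pose or a line that the arm cannot do raises env.IKError and nothing moves.
- workorder.sign_off(): hands the job in, once; it reports no verdict.
The state is a dict: "time_s": time; "qpos": joint angles; "dq": joint speeds; "tau": joint torques, N m; "tool_pos": TCP position; "orientation": TCP orientation; "force": force on the tool from outside, world axes, zero at the start; "wrist_torque": the same for the moment, N m; "width": finger opening in mm.
Only numpy, scipy, OpenCV 4.12 (cv2) and the standard library are available. Lean on these libraries where they do the work, as an engineer would, in place of code of your own. Each camera call takes 0.05 s, during which the arm holds its last target.

## Working session

There is one attempt and no reset: what is moved stays moved. The work goes in short steps, each a Python script; the robot and the scene stay as the last script left them, time stands still between calls to the robot, and variables do not carry over. Pictures are saved under pics/ and viewed, and the job is handed in when it is done.

```bash
ls; mkdir -p pics
python3 - <<'E'
from station import env,set_gripper,viewer,workorder
import cv2
for n in ["scene","side","wrist"]:
    s=env.read_state(); im=viewer.camera(n); cv2.imwrite(f"pics/a_{n}.png",im)
    p=viewer.camera_params(n); print(n,p)
print(s)
E
```

```text
pics
scene {'fx': 414.509675314326, 'fy': 414.509675314326, 'cx': 259.6005927906176, 'cy': 193.80627674606336, 'pose': array([[ 7.49203137e-01, -4.76786726e-01,  4.59748930e-01,
         9.94105800e+02],
       [ 6.62048390e-01,  5.59682904e-01, -4.98444556e-01,
        -5.08267673e+02],
       [-1.96618682e-02,  6.77812264e-01,  7.34972072e-01,
         8.37746249e+02],
       [ 0.00000000e+00,  0.00000000e+00,  0.00000000e+00,
         1.00000000e+00]])}
side {'fx': 376.0661481685392, 'fy': 376.0661481685392, 'cx': 257.0826120962374, 'cy': 198.12892910671786, 'pose': array([[ 9.94892954e-01,  7.17492783e-02, -7.09933180e-02,
         4.03445639e+02],
       [-1.00359556e-01,  7.78216003e-01, -6.19925650e-01,
        -5.63490126e+02],
       [ 1.07689181e-02,  6.23884519e-01,  7.81442344e-01,
         7.88117664e+02],
       [ 0.00000000e+00,  0.00000000e+00,  0.00000000e+00,
         1.00000000e+00]])}
wrist {'fx': 316.93302631773344, 'fy': 316.93302631773344, 'cx': 255.84265884414006, 'cy': 190.8836843805983, 'tool_from_camera': array([[-1.54600978e-03,  9.64276480e-01,  2.6489333
[... 260 characters left out ...]
,
         1.00000000e+00]])}
{'time_s': 0.1, 'qpos': array([ 1.28299577e+00,  4.23786995e-01,  1.63059664e+00, -1.00137211e-05,
        1.08861699e+00, -1.89705981e-02]), 'dq': array([ 0.00147859, -0.00190864,  0.00032683,  0.00112007, -0.00074711,
        0.00022129]), 'tau': array([-7.70771985e-04, -5.45614564e+01, -2.74324769e+01,  6.44200668e-02,
        1.88222394e-02, -7.57839871e-06]), 'tool_pos': array([165.85068508, 602.18757581, 301.97191748]), 'orientation': array([ 1.34008254e-01,  9.90979966e-01, -6.96400920e-04, -1.03176468e-04]), 'force': array([-0.81212701, -0.5424774 , -0.04339186]), 'wrist_torque': array([-0.00835171,  0.00323288, -0.01215734]), 'width': 87.84579552862044}
```

View pics/a_scene.png

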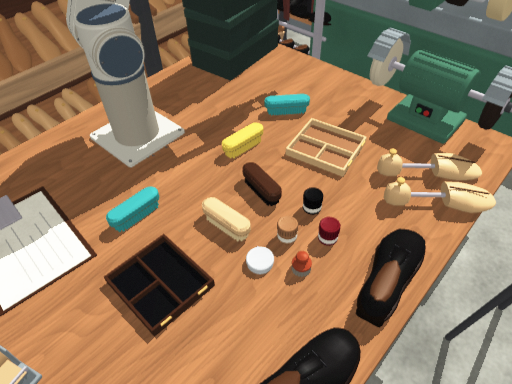

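View pics/a_side.png

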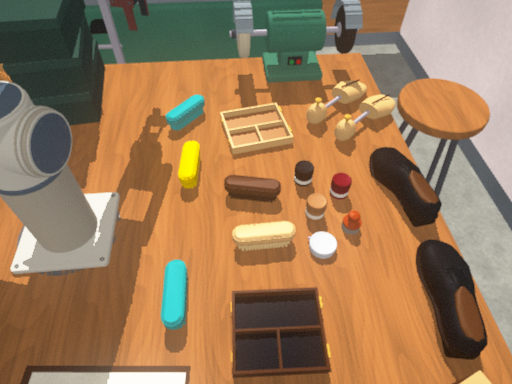

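View pics/a_wrist.png

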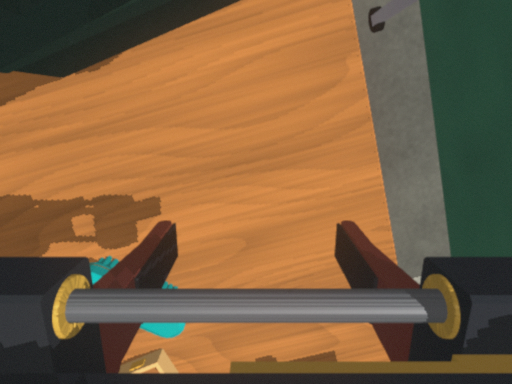

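Scene shows the walnut box at (160,282) and the pale box at (327,147). The walnut brush is at (262,184) and the pale, blond-bristled brush at (227,218). The look-alikes are turquoise (133,208), (288,104) and yellow (243,140). The black jar is at (313,200), tan (288,229), burgundy (329,230), dauber (302,262) and tin (260,260). Next I'll enlarge crops to confirm these and pick out edges.

```bash
cat > h.py <<'E'
import cv2,numpy as np
from station import env,set_gripper,viewer,workorder
from scipy.spatial.transform import Rotation as R
def ray(n,u,v,T=None):
    p=viewer.camera_params(n)
    d=np.array([(u-p['cx'])/p['fx'],-(v-p['cy'])/p['fy'],-1.])
    T=p['pose'] if T is None else T
    return T[:3,3],T[:3,:3]@d
def plane(n,u,v,z,T=None):
    o,d=ray(n,u,v,T); return o+d*(z-o[2])/d[2]
def wristT(s):
    T=np.eye(4);T[:3,:3]=R.from_quat(s['orientation']).as_matrix();T[:3,3]=s['tool_pos']
    return T@viewer.camera_params('wrist')['tool_from_camera']
def pix(n,P,T=None):
    p=viewer.camera_params(n);T=p['pose'] if T is None else T
    c=T[:3,:3].T@(np.asarray(P,float)-T[:3,3])
    return p['cx']+p['fx']*c[0]/-c[2],p['cy']-p['fy']*c[1]/-c[2]
E
python3 - <<'E'
from h import *
a=cv2.imread('pics/a_scene.png');b=cv2.imread('pics/a_side.png')
c=cv2.resize(a[160:280,190:350],None,fx=5,fy=5,interpolation=cv2.INTER_CUBIC);cv2.imwrite('pics/b1.png',c)
c=cv2.resize(b[80:390,200:360],None,fx=2.5,fy=1.9);
cv2.imwrite('pics/b2.png',cv2.resize(b[90:270,160:370],None,fx=3.3,fy=3.3,interpolation=cv2.INTER_CUBIC))
print([ (n,plane('side',*p,z).round()) for n,p,z in [('wb',(280,330),15),('pb',(257,128),15),('wbr',(252,186),52),('pbr',(264,233),52),('bk',(304,166),56),('tan',(316,200),56),('wine',(341,180),56),('tin',(323,243),22),('daub',(352,215),50)]])
print([ (n,plane('scene',*p,z).round()) for n,p,z in [('wb',(160,282),15),('pb',(327,147),15),('wbr',(262,180),52),('pbr',(227,215),52),('bk',(313,192),56),('tan',(288,222),56),('wine',(329,224),56),('tin',(260,257),22),('daub',(302,257),50)]])
E
```

```text
[('wb', array([ 486., -300.,   15.])), ('pb', array([501., 326.,  15.])), ('wbr', array([461.,  61.,  52.])), ('pbr', array([476., -85.,  52.])), ('bk', array([606., 115.,  56.])), ('tan', array([615.,  -2.,  56.])), ('wine', array([693.,  57.,  56.])), ('tin', array([ 616., -106.,   22.])), ('daub', array([695., -51.,  50.]))]
[('wb', array([ 488., -301.,   15.])), ('pb', array([507., 324.,  15.])), ('wbr', array([474.,  66.,  52.])), ('pbr', array([488., -81.,  52.])), ('bk', array([605., 116.,  56.])), ('tan', array([618.,  -3.,  56.])), ('wine', array([697.,  56.,  56.])), ('tin', array([ 618., -106.,   22.])), ('daub', array([703., -58.,  50.]))]
```

View pics/b1.png

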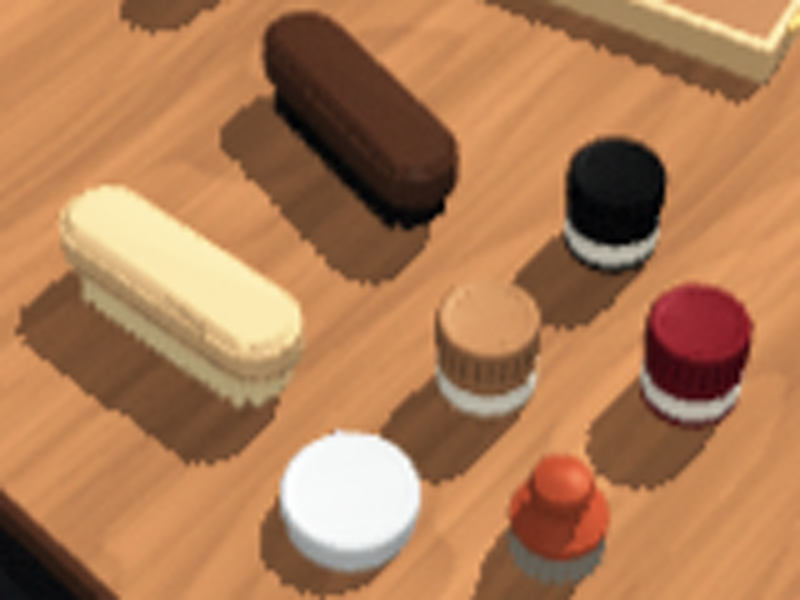

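View pics/b2.png

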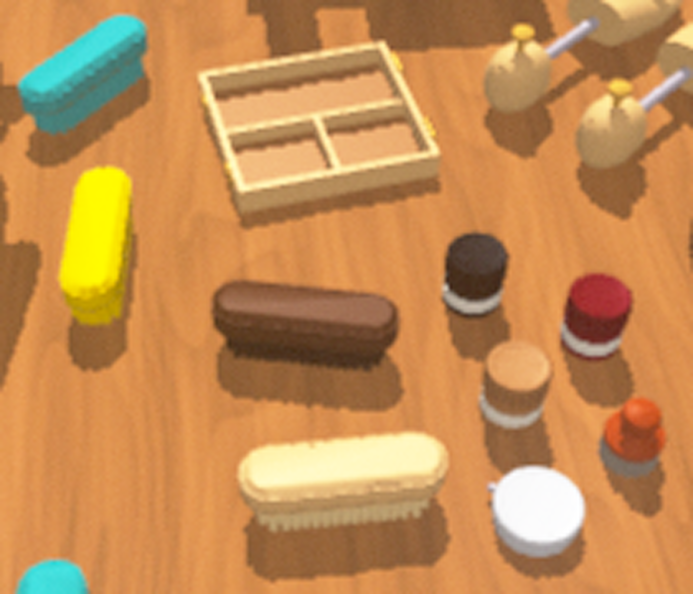

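Everything is identified in the two crops, and the two views agree on positions. One high overhead wrist view should refine them.

```bash
cat >> h.py <<'E'
def Q(psi): return (R.from_euler('z',psi)*R.from_quat([0,1,0,0])).as_quat()
def down(x,y,z,psi): return env.reach([x,y,z],Q(psi))
E
python3 - <<'E'
from h import *
for psi in (np.pi,-np.pi):
    print(env.ik([520,10,470],Q(psi)))
env.reach([520,10,470],Q(np.pi)); env.hold(0.3)
s=env.read_state(); im=viewer.camera('wrist');cv2.imwrite('pics/c_w.png',im)
T=wristT(s);np.save('c_T.npy',T);print(s['time_s'],s['tool_pos'],s['qpos'])
for n,P in dict(bk=(605,116,56),tan=(617,-3,56),tin=(617,-106,22),wine=(695,56,56),wb=(487,-300,15),pb=(504,325,15)).items(): print(n,np.round(pix('wrist',P,T)))
E
```

```text
[-3.65398267e-03  1.07198210e-01  1.66432404e+00 -4.44089210e-16
  1.37007041e+00  1.56714234e+00]
[-3.65398267e-03  1.07198210e-01  1.66432404e+00 -4.44089210e-16
  1.37007041e+00  1.56714234e+00]
2.9667 [520.01269115  10.29749868 469.89062596] [-3.08740722e-03  1.07384627e-01  1.66435110e+00  1.30557945e-05
  1.37007061e+00  1.56710289e+00]
bk [185.  95.]
tan [264.  87.]
tin [328.  88.]
wine [223.  29.]
wb [436. 167.]
pb [ 71. 158.]
```

View pics/c_w.png

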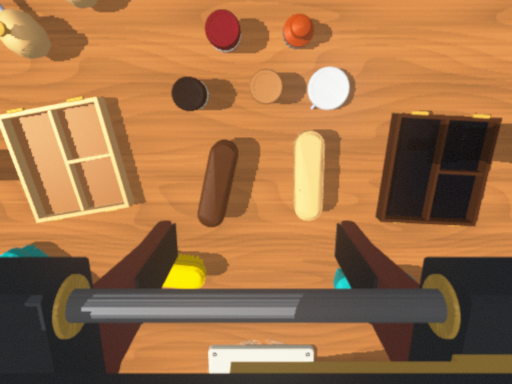

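The view is clear. Image up is +x and image left is +y. Walnut brush (218,183), pale brush (309,175), black jar (189,94), tan (266,87), burgundy (223,30), dauber (298,30), tin (328,88), pale box (66,158), walnut box (438,168). Next I'll segment these.

```bash
cat > seg.py <<'E'
from h import *
im=cv2.imread('pics/c_w.png');T=np.load('c_T.npy');g=im.astype(int)
hsv=cv2.cvtColor(im,cv2.COLOR_BGR2HSV)
bg=None
def comp(mask,near):
    n,l,st,ce=cv2.connectedComponentsWithStats(mask.astype(np.uint8))
    k=l[near[1],near[0]]
    return (l==k).astype(np.uint8),st[k]
H,S,V=[hsv[...,i].astype(int) for i in range(3)]
vis=im.copy()
def show(n,m,z,rad=None):
    c=max(cv2.findContours(m,cv2.RETR_EXTERNAL,cv2.CHAIN_APPROX_NONE)[0],key=cv2.contourArea)
    cv2.drawContours(vis,[c],-1,(0,255,0),1)
    P=np.array([plane('wrist',*q,z,T)[:2] for q in c[:,0].astype(float)],np.float32)
    r=cv2.minAreaRect(P); r2=np.array(r[0])
    b=cv2.boxPoints(r); e1=b[1]-b[0];e2=b[2]-b[1]; L=e1 if np.linalg.norm(e1)>np.linalg.norm(e2) else e2
    ang=np.arctan2(L[1],L[0]); 
    if ang>np.pi/2:ang-=np.pi
    if ang<-np.pi/2:ang+=np.pi
    mm=P[:,:2].mean(0)
    print(n,'ctr',r2.round(1),'sz',np.round(r[1],1),'ang',round(float(ang),3))
    return P
for n,p in dict(wbr=(218,183),pbr=(309,175),bk=(189,94),tan=(266,87),wine=(223,30),dau=(298,28),tin=(328,88),bench=(260,130),pframe=(66,160),wframe=(438,170)).items():
    print(n,hsv[p[1],p[0]])
E
python3 seg.py
python3 - <<'E'
import cv2
im=cv2.imread('pics/c_w.png')
cv2.imwrite('pics/c_l.png',cv2.resize(im[85:235,0:160],None,fx=4,fy=4,interpolation=cv2.INTER_CUBIC))
cv2.imwrite('pics/c_r.png',cv2.resize(im[95:235,360:512],None,fx=4,fy=4,interpolation=cv2.INTER_CUBIC))
cv2.imwrite('pics/c_m.png',cv2.resize(im[0:235,160:360],None,fx=2.5,fy=2.5,interpolation=cv2.INTER_CUBIC))
E
```

```text
wbr [ 12 173 112]
pbr [ 23 107 252]
bk [  9 107  67]
tan [ 14 149 221]
wine [179 187 161]
dau [  9 199 231]
tin [ 30   1 247]
bench [ 14 165 204]
pframe [ 24  84 253]
wframe [ 11 166  97]
```

View pics/c_l.png

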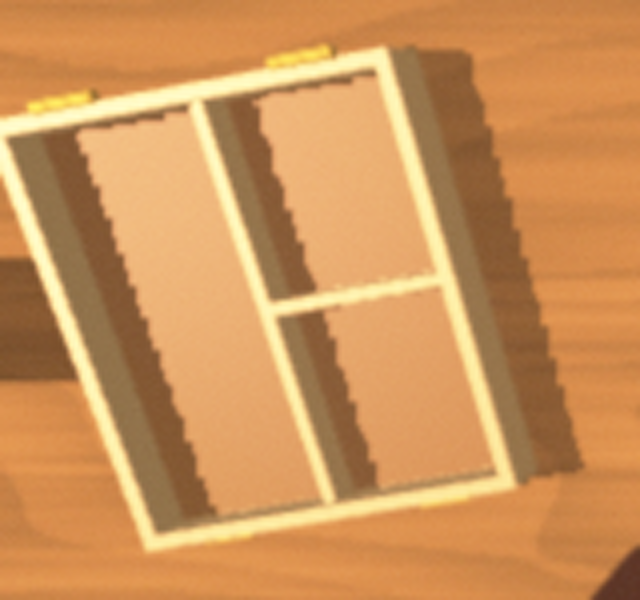

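View pics/c_r.png

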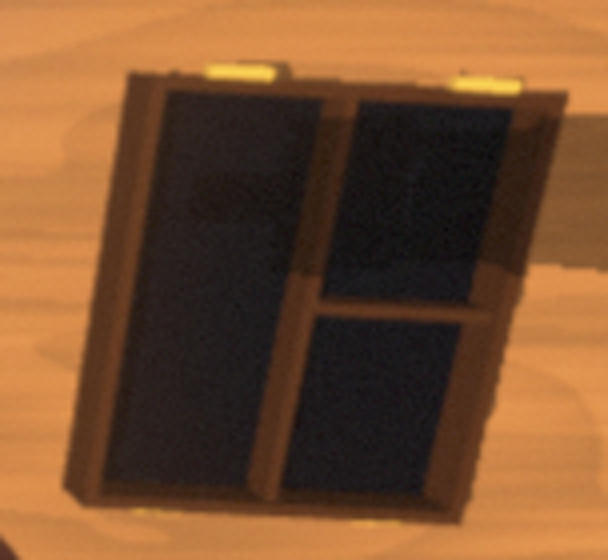

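View pics/c_m.png

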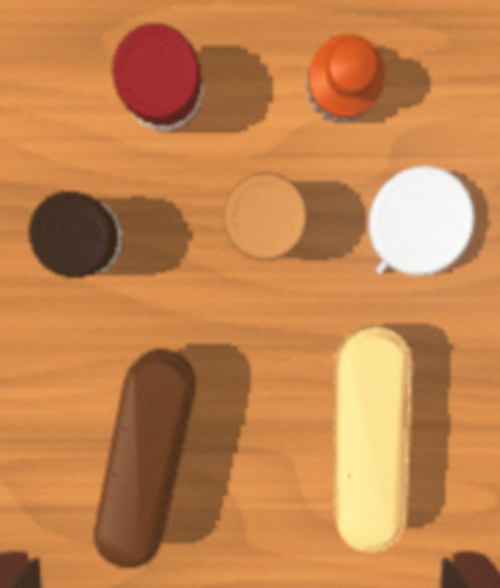

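```bash
cat >> seg.py <<'E'
print('---')
red=((H<8)|(H>172))&(S>120)
show('wbr z45',comp((V<150)&(S>60)&(H<20)&(H>0),(218,183))[0],42)
show('pbr z45',comp((S<150)&(V>170)&(H>17),(309,175))[0],42)
show('bk z56',comp((V<95)&(S<160),(189,94))[0],52)
show('tan z56',comp((S<157)&(V>190),(266,87))[0],56)
show('wine',comp((H>172)&(S>120),(223,30))[0],56)
show('dau',comp((H<10)&(S>180),(298,28))[0],30)
show('tin',comp((S<40)&(V>180),(328,88))[0],22)
cv2.imwrite('pics/d.png',cv2.resize(vis[0:235,160:360],None,fx=2.5,fy=2.5,interpolation=cv2.INTER_NEAREST))
def C(U,V,ox,oy,z): return plane('wrist',(U+.5)/4-.5+ox,(V+.5)/4-.5+oy,z,T)[:2]
pal={k:C(*p,0,85,26) for k,p in dict(tr=(390,47),br=(516,487),bl=(149,551),tl=(-8,126)).items()}
wal={k:C(*p,360,95,26) for k,p in dict(tr=(568,92),br=(462,523),til=(165,88),bil=(103,490)).items()}
for d in(pal,wal): print({k:v.round(1) for k,v in d.items()})
# pale: centre
def nrm(a): return a/np.linalg.norm(a)
def box(tr,br,bl):
    ex=tr-br; ey=bl-br
    print('L',np.linalg.norm(ex),np.linalg.norm(ey),'ang',np.arctan2(ex[1],ex[0]),np.arctan2(-ey[0],ey[1]))
    return (tr+bl)/2
print('pale c',box(pal['tr'],pal['br'],pal['bl']),(pal['tl']+pal['br'])/2)
e=wal['tr']-wal['br'];f=wal['til']-wal['bil']
print('walnut',np.linalg.norm(e),np.linalg.norm(f),np.arctan2(e[1],e[0]),np.arctan2(f[1],f[0]))
th=np.arctan2(e[1],e[0]);ux=np.array([np.cos(th),np.sin(th)]);uy=np.array([-ux[1],ux[0]])
print('width inner-outer(163)',(wal['til']-wal['tr'])@uy,(wal['bil']-wal['br'])@uy,'c', (wal['tr']+wal['br'])/2+84.5*uy)
E
python3 seg.py | sed 1,/---/d
```

```text
wbr z45 ctr [464.5  56.1] sz [ 81.1 164.6] ang -0.249
pbr z45 ctr [476.  -74.8] sz [148.9  45.7] ang 0.054
bk z56 ctr [607.1 110.7] sz [50.1 48.5] ang 0.77
tan z56 ctr [617.5  -4.7] sz [46.3 45.3] ang 1.57
wine ctr [695.4  57.9] sz [42.8 42.7] ang 1.57
dau ctr [698.9 -54.4] sz [43.5 41.8] ang 0.238
tin ctr [ 616.7 -105.8] sz [65.5 62.2] ang 1.57
{'tr': array([603.9, 262.5]), 'br': array([419.7, 232.1]), 'bl': array([390.1, 397.9]), 'tl': array([573.4, 427.5])}
{'tr': array([ 570.3, -388.4]), 'br': array([ 383.6, -379.7]), 'til': array([ 572., -225.]), 'bil': array([ 399.3, -218.5])}
L 186.66081695275656 168.34893729582467 ang 0.16315140034561396 0.17693878540455965
pale c [496.96746568 330.16246203] [496.54967149 329.82179959]
walnut 186.90778519616117 172.82786076608184 -0.04692359028414316 -0.0375419454175321
width inner-outer(163) 163.35715303193305 161.7357672038631 c [ 480.87436031 -299.64844339]
```

Run:
```python
import cv2
im=cv2.imread('pics/a_side.png');cv2.imwrite('pics/e_s1.png',cv2.resize(im[280:380,220:335],None,fx=6,fy=6,interpolation=cv2.INTER_CUBIC))
cv2.imwrite('pics/e_s2.png',cv2.resize(im[95:165,210:300],None,fx=8,fy=8,interpolation=cv2.INTER_CUBIC))
```

```text
(no output)
```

View pics/e_s1.png

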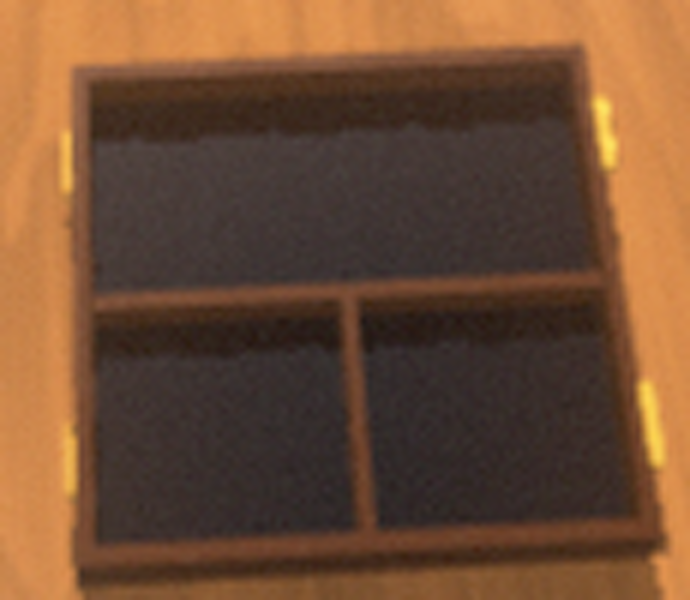

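View pics/e_s2.png

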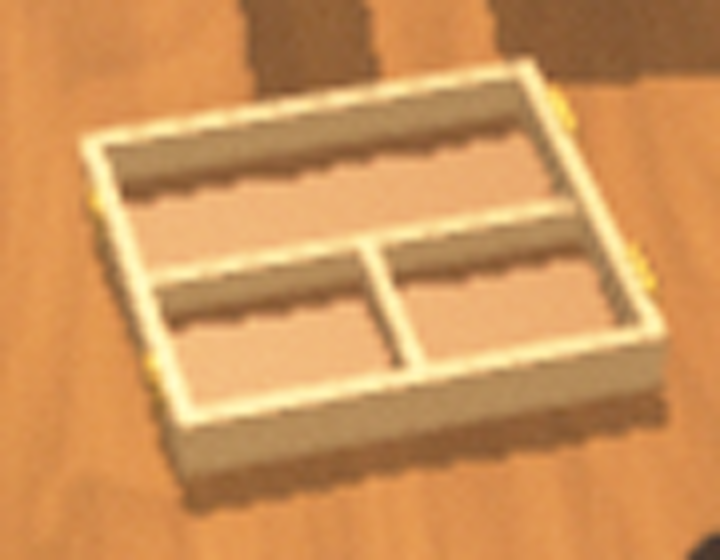

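View pics/d.png

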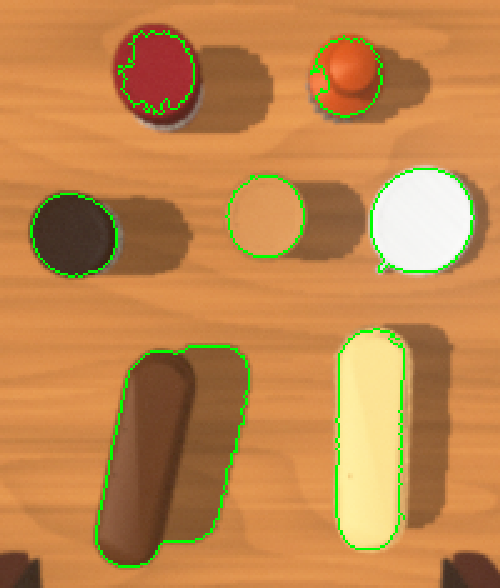

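Run:
```python
import subprocess
src=open('seg.py').read().split("print('---')")[0]
import io,contextlib
with contextlib.redirect_stdout(io.StringIO()): exec(src)
for th in (118,128,136):
    show('wbr',comp((V<th)&(S>60)&(S<200)&(H<20)&(H>0),(218,183))[0],42)
show('bk',comp((V<80)&(S<130),(189,94))[0],56)
cv2.imwrite('pics/d2.png',cv2.resize(vis[0:235,160:360],None,fx=2.5,fy=2.5,interpolation=cv2.INTER_NEAREST))
def fit(pts,f,ox,oy):
    P=[plane('side',(u+.5)/f-.5+ox,(v+.5)/f-.5+oy,26)[:2] for u,v in pts] # tl,tr,br,bl
    P=np.array(P);c=P.mean(0);ex=(P[1]+P[2]-P[0]-P[3])/2;ey=(P[0]+P[1]-P[2]-P[3])/2
    print(c.round(1),np.linalg.norm(ex),np.linalg.norm(ey),np.arctan2(ex[1],ex[0]),np.arctan2(-ey[0],ey[1]))
fit([(83,138),(535,60),(666,328),(185,423)],8,210,95)
fit([(74,66),(584,44),(663,545),(78,553)],6,220,280)
# cross-check in static views
for n in('side','scene'):
    im2=cv2.imread(f'pics/a_{n}.png');h2=cv2.cvtColor(im2,cv2.COLOR_BGR2HSV).astype(int)
    m=((h2[...,0]<8)&(h2[...,1]>170)&(h2[...,2]>120)).astype(np.uint8)
    u,v=pix(n,(699,-54,40));x0,y0=int(u)-18,int(v)-18
    ys,xs=np.nonzero(m[y0:y0+36,x0:x0+36]);print(n,'dauber red',xs.min()+x0,xs.max()+x0,ys.min()+y0,ys.max()+y0,'pred knob top/pad',pix(n,(699,-54,56)),pix(n,(699,-54,22)))
```

```text
wbr ctr [462.2  71. ] sz [ 42. 151.] ang -0.214
wbr ctr [462.   70.2] sz [ 47.6 151.8] ang -0.225
wbr ctr [459.5  57. ] sz [ 79.8 153. ] ang -0.235
bk ctr [607.  111.5] sz [45.  44.7] ang 1.526
[497.7 334.8] 186.92015242014895 167.31195707712072 0.18489430482896796 0.17436345093864844
[ 481.  -297.3] 185.41238812755623 167.88092948412452 -0.06720138926973858 -0.05224496416333296
side dauber red 349 349 226 226 pred knob top/pad (np.float64(354.32411279441834), np.float64(214.2887852659103)) (np.float64(351.4151952798429), np.float64(222.3569298957333))
scene dauber red 292 310 252 271 pred knob top/pad (np.float64(301.6521885397288), np.float64(253.5174755994308)) (np.float64(300.8476065912754), np.float64(261.89940644139665))
```

View pics/d2.png

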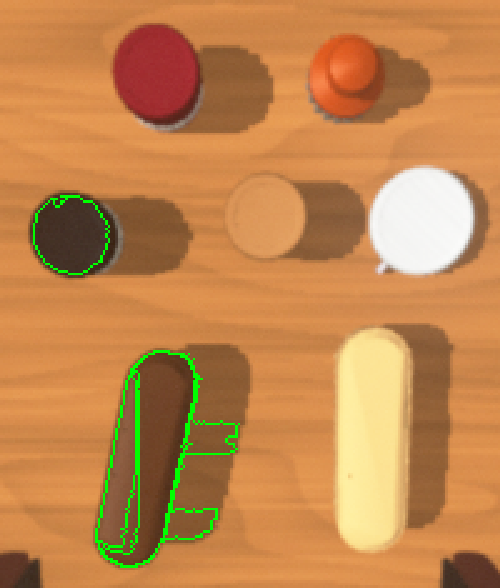

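The measurements agree within about 3 mm across views and match the given sizes. Starting with the walnut brush (dark brown back, the only dark brush), confirmed in the enlarged crop above.

```bash
cat >> h.py <<'E'
PI=np.pi
PALE=(np.array([497.3,332.]),0.172); WAL=(np.array([481.,-298.5]),-0.052)
def inbox(b,x,y):
    c,a=b; return c+np.array([np.cos(a)*x-np.sin(a)*y,np.sin(a)*x+np.cos(a)*y])
def pick(x,y,psi,tip,opening=84,lift=100):
    set_gripper(opening)
    env.reach([x,y,80+tip+70],Q(psi))
    hit=env.move_l([x,y,80+tip],rate=120,f_stop=15)
    print('pick hit',hit,env.read_state()['tool_pos'].round(1))
    set_gripper(0); s=env.read_state(); print('width',s['width'])
    env.move_l([x,y,80+tip+lift],rate=200)
    s=env.read_state(); print('lifted w',s['width'],'F',s['force'].round(2),'t',s['time_s'])
def place(b,x,y,tip,rel,psi,lift=100):
    p=inbox(b,x,y); z=80+tip
    env.move_l([*p,z+lift],rot=Q(psi),rate=220)
    env.move_l([*p,z+14],rate=150); 
    print('w',env.read_state()['width'])
    hit=env.move_l([*p,z+3.5],rate=25,f_stop=3)
    s=env.read_state(); print('place hit',hit,'dz',s['tool_pos'][2]-z,'F',s['force'].round(1))
    env.hold(.2); set_gripper(rel); env.hold(.1)
    env.move_l([*p,z+lift],rate=200)
    s=env.read_state();print('t',s['time_s'])
def snap(name):
    for n in('scene','side'): cv2.imwrite(f'pics/{name}_{n}.png',viewer.camera(n))
E
python3 - <<'E'
from h import *
pick(462,70,PI-0.21,27); snap('f')
E
```

```text
pick hit False [462.5  70.  107.5]
width 45.60645772421547
lifted w 45.942929731031874 F [ 0.31  0.06 -1.78] t 6.55
```

View pics/f_side.png

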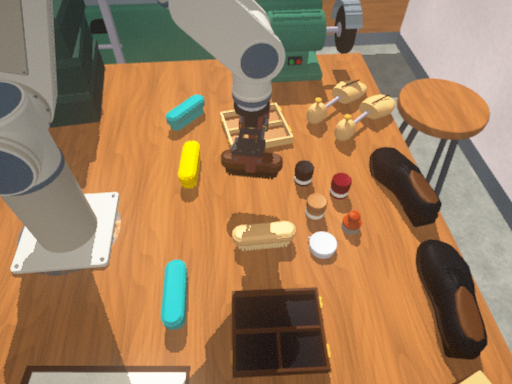

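Brush held level (side 252,163), and the width matches 46 mm. Placing it.

Run:
```python
from h import *
place(WAL,0,40.5,27,56,PI-0.052); snap('g')
```

```text
w 45.36121480482217
place hit True dz 6.022272710983913 F [-0.3  0.7  3.1]
t 10.725
```

View pics/g_side.png

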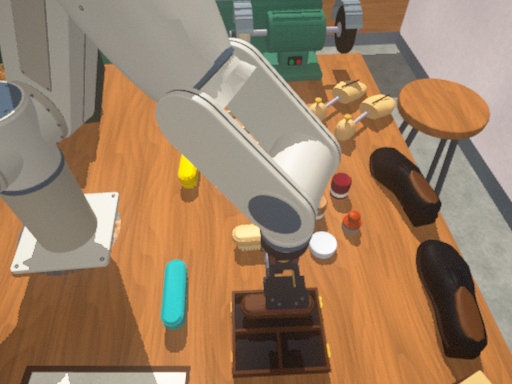

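View pics/g_scene.png

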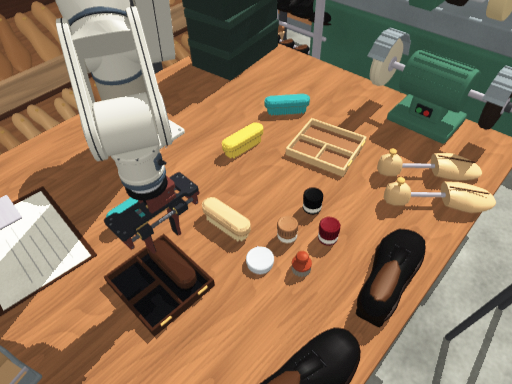

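The walnut brush sits in the long bay of the walnut box (side 280,305); contact came at dz = 6.0 mm, which is the floor height. Next is the pale brush at scene (227,218): blond bristles and pale wood, unlike the yellow one at (243,140) and the turquoise ones at (133,208) and (288,104), as the b1/b2 crops confirm.

Run:
```python
from h import *
pick(476,-75,PI+0.054,27,opening=80)
place(PALE,0,40.5,27,56,PI+0.172); snap('i')
```

```text
pick hit False [476.3 -75.5 107.2]
width 45.98617180435976
lifted w 45.8555385257249 F [-0.43  0.28 -2.09] t 14.1833
w 46.030576848410554
place hit True dz 6.099340172125807 F [-0.1 -0.   3.6]
t 18.8
```

View pics/i_side.png

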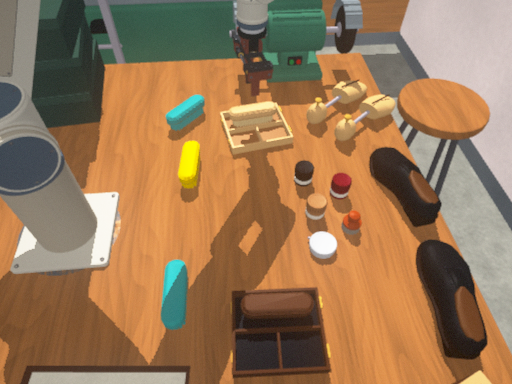

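View pics/i_scene.png

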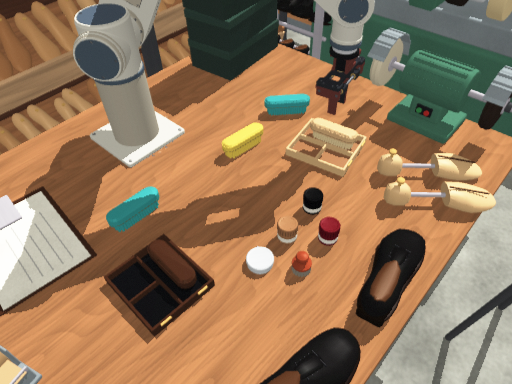

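Both brushes are in their long bays. Next the jars. Black (scene 313,200; black lid) goes to the walnut box, and tan (288,229; light brown lid) goes to the pale box. Burgundy (329,230) stays.

Run:
```python
from h import *
pick(607,111.5,PI,29,opening=80)
place(WAL,45,-40.5,29,62,PI-0.052)
pick(617.5,-4.5,PI,29,opening=78)
place(PALE,45,-40.5,29,62,PI+0.172); snap('j')
```

```text
pick hit False [607.3 111.8 109.3]
width 49.54420280147639
lifted w 49.479135031330266 F [-0.12 -0.1  -1.63] t 22.5583
w 49.0424732658346
place hit True dz 6.021471943488677 F [0.6 0.1 2.8]
t 27.2667
pick hit False [617.8  -4.8 109.3]
width 49.65907091890118
lifted w 49.317407270313986 F [-0.14  0.47 -1.56] t 31.0
w 49.8013457317787
place hit True dz 6.044365166784075 F [ 0.4 -0.3  3.2]
t 35.0333
```

View pics/j_side.png

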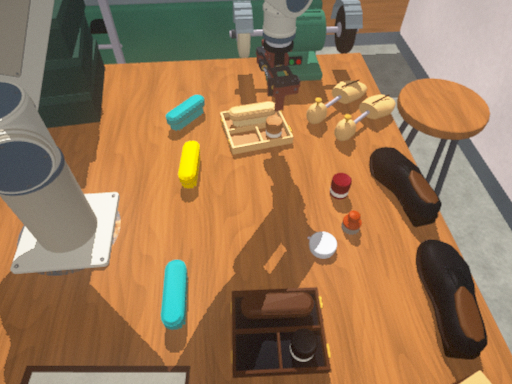

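View pics/j_scene.png

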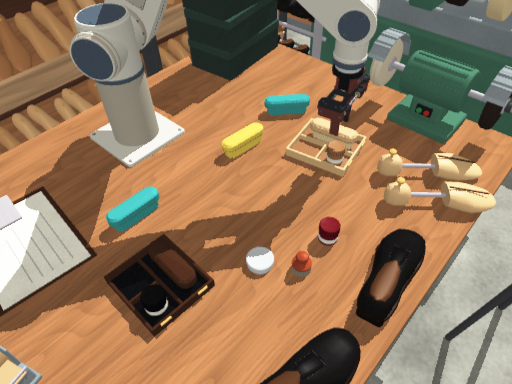

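Black is in the walnut box (side 303,345) and tan in the pale box (273,127), both upright. Last is the dauber at scene (302,262), side (352,220): the only reddish knob on a grey pad.

Run:
```python
from h import *
pick(699,-54.5,PI,27,opening=70)
place(PALE,-45,-40.5,27,48,PI+0.172)
env.reach([520,10,470],Q(PI)); env.hold(0.3)
s=env.read_state(); im=viewer.camera('wrist');cv2.imwrite('pics/k_w.png',im);np.save('k_T.npy',wristT(s)); print(s['time_s'],s['force'])
snap('k')
```

```text
pick hit False [699.4 -54.4 107.3]
width 29.363864671650344
lifted w 29.43829060674258 F [-0.28  0.07 -1.54] t 39.0333
w 29.78698815964161
place hit True dz 5.7906389066310595 F [0.4 0.8 2. ]
t 43.6083
45.3417 [0.26908425 0.1536045  0.29189742]
```

View pics/k_w.png

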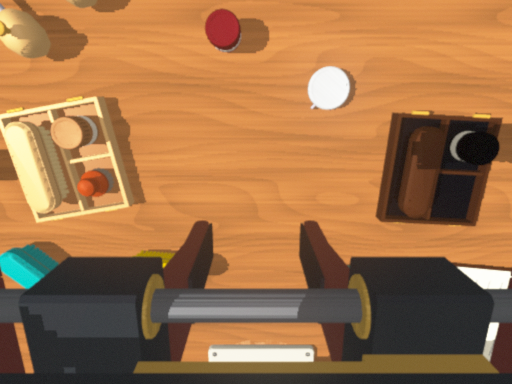

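View pics/k_side.png

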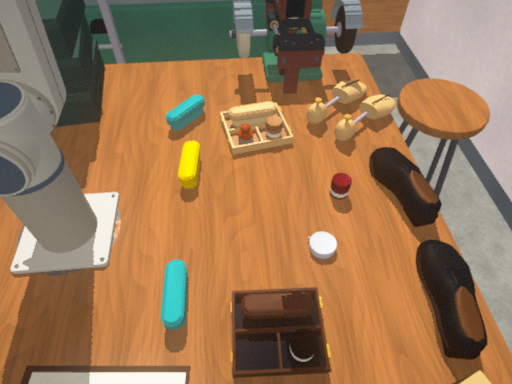

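All five are in their bays. A quick numeric check of centres in the box frames, using the wrist view and the independent side view.

Run:
```python
from h import *
T=np.load('k_T.npy')
im=cv2.imread('pics/k_w.png');hs=cv2.cvtColor(im,cv2.COLOR_BGR2HSV).astype(int);sd=cv2.imread('pics/k_side.png')
cv2.imwrite('pics/l1.png',cv2.resize(im[90:225,0:150],None,fx=4,fy=4,interpolation=cv2.INTER_CUBIC))
cv2.imwrite('pics/l2.png',cv2.resize(im[100:230,360:512],None,fx=4,fy=4,interpolation=cv2.INTER_CUBIC))
for n,b,t in[('pbr',PALE,(0,40.5)),('tan',PALE,(45,-40.5)),('dau',PALE,(-45,-40.5)),('wbr',WAL,(0,40.5)),('bk',WAL,(45,-40.5))]:
    P=inbox(b,*t); z=58 if 'br' in n else 62
    u,v=pix('wrist',(*P,z),T);o=(0,90) if b is PALE else (360,100)
    print(n,'ideal top in crop',round((u-o[0])*4),round((v-o[1])*4))
```

```text
pbr ideal top in crop 112 321
tan ideal top in crop 265 174
dau ideal top in crop 338 398
wbr ideal top in crop 256 298
bk ideal top in crop 491 197
```

View pics/l1.png

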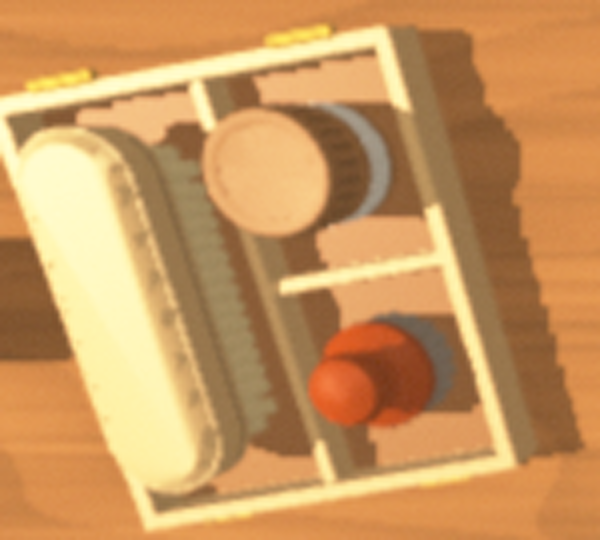

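View pics/l2.png

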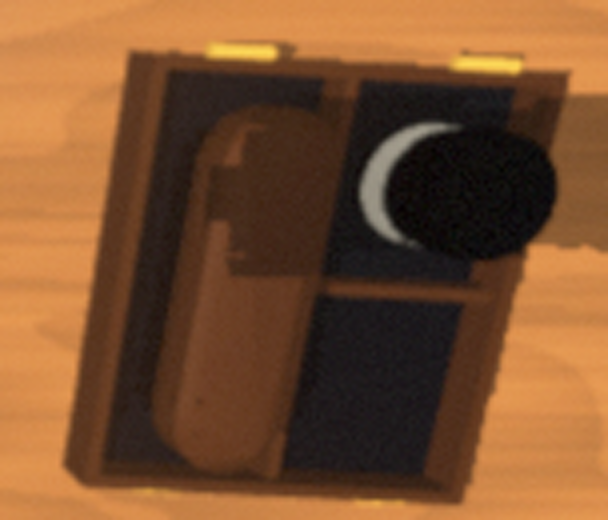

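All tops lie within about 5 mm of ideal in the crops: tan (267,172) against (265,174), dauber (345,392) against (338,398), black about (492,192) against (491,197), and the brushes within about 12 crop px (5 mm). Burgundy and tin are at their initial pixels. Handing in.

Run:
```python
from h import *
print(workorder.sign_off()); print(env.read_state()['time_s'])
```

```text
the job is handed in; nothing more can be done
None
the job is handed in; nothing more can be done
```

Both shoe-care sets are made up, and I handed the job in at about 46 s of the 115 s allowed; no verdict was reported.

- **Walnut box:** the walnut brush is in the long bay and the black cream in the +x small bay.
- **Pale box:** the pale brush is in the long bay, the tan cream in the +x small bay and the dauber in the -x small bay.
- **Setting down:** each piece was lowered until it touched, at 5.8–6.1 mm above its pick-up height, which matches the 6 mm box floor. None was dropped.
- **Final check:** the last wrist view showed everything upright and within about 5 mm of its bay centre, against 17–22 mm allowed. The burgundy jar and the wax tin were in the same pixels as at the start, and the robot was clear of everything.
- **Disagreement:** the wrist and side views differed by 2–5 mm on the box positions (y), so I used values between the two.

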